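Free the sample shuttle's brake and push it to the purple stop

TASK

Send the two tubes on the white shuttle to the purple stop: with the fingertips press down the dark pad in the middle of the shuttle to free its brake, and keeping it pressed push the shuttle along the rail until it rests against the purple stop; then let the pad spring up so that the brake holds it there. Never drag the shuttle with its brake on, lift nothing, and leave everything else on the table where it is.

Things in the scene. Friction and masses are not known exactly. Their poses are not given: they have to be found in the camera images.
- rail: The transfer rail, fixed to the table: an aluminium plate 85 mm wide and 480 mm long with a steel bar 44 mm wide along it (top 22 mm above the table). Origin: middle of its underside, on the table; y axis along the rail, x axis across it, z up. Position and yaw vary.
- shuttle (a joint): Position of the shuttle along the rail, m: how far its middle is from the rail's middle, growing along the rail's +y. The shuttle is the white carriage, 104 mm long (along the rail), 92 mm wide. It slides with 1 to 2 N when the brake is off, and holds against about 12 to 16 N when on. A ridge 20 mm long crosses each end; between them a well 64 mm long, open at both sides, holds the pad.
- shuttle_mid (a point): Point in the shuttle's middle, 42 mm above the table, level with the ridge tops. Axes as the rail's. Against a stop, it is 62 mm from the stop's middle along the rail. On the rail's +x side a grey shelf reaches 88 mm out from the middle and carries two purple-capped tubes fixed in it (tops 42 mm above the table).
- pad (a joint): How far the brake pad is pressed down, m: 0 raised (brake on), 0.008 at the bottom. It is sprung: 1.5 mm down takes about 8 N, 4 mm about 10 N, 8 mm about 13 N. The brake is off from about 1.5 mm down and counts as freed from 2 mm; let go, the pad springs up and the brake grips again wherever the shuttle is.
- pad_top (a point): Middle of the brake pad's top: dark rubber, 60 mm across the rail by 58 mm along it, with a green dot of 30 mm, in the middle of the shuttle; 38 mm above the table when raised. A fingertip pressed on it carries the shuttle along by friction or by bearing on a ridge.
- stop_purple_top (a point): Middle of the top of the PURPLE stop, a fixed block across the rail, 100 mm wide, 20 mm thick along the rail, 50 mm high (two screw heads to 56 mm). y axis along the rail. It may be at either end.
- stop_yellow_top (a point): The same for the YELLOW stop, a like block at the other end of the rail (not wanted now).
- tube_a: A loose closed sample tube lying on the table, clear with a white label and a purple cap, 78 long and 16 mm thick; a bystander. Origin: centre of its underside, y axis along it towards the cap.
- tube_b: A loose closed sample tube lying on the table, clear with a white label and a purple cap, 78 long and 16 mm thick; a bystander. Origin: centre of its underside, y axis along it towards the cap.
- tube_c: A loose closed sample tube lying on the table, clear with a white label and a purple cap, 78 long and 16 mm thick; a bystander. Origin: centre of its underside, y axis along it towards the cap.
- marker: A loose white marker pen with a blue cap, lying, 130 long and 16 mm thick; a bystander. Origin: centre of its underside, y axis along it.
- foam_rack: White foam rack 200 x 90 x 60 mm with nine capped tubes standing in it up to 123 mm; a bystander. Origin: centre of its underside.
- kit_box: Dark blue and white carton 200 x 130 x 85 mm; a bystander. Origin: centre of its underside.
There are look-alikes about, which are no part of the job. Several things look just like the part that bears stop_purple_top: the one meant starts farthest to the robot's left.

How it is judged (in metres and radians):
On the way, in this order (a step that is already met when the one before it is completed fails the run):
1. the pad is pressed at least 2 mm down while the shuttle is still within 15 mm of where it stood (value of joint pad above 0.002 m and distance of shuttle_mid from where it was at the start of the episode below 0.015 m), for 0.1 s.
2. with the pad still down, the shuttle is against the purple stop (gap under 4 mm) (value of joint pad above 0.002 m and horizontal distance between shuttle_mid and stop_purple_top below 0.066 m), for 0.1 s.
At the end, for the whole second after the job is handed in: The shuttle stands still against the purple stop, with a gap under 4 mm (its middle within 66 mm of the stop's middle), and the brake pad is up again (pressed less than 1 mm) (horizontal distance between shuttle_mid and stop_purple_top below 0.066 m and value of joint pad below 0.001 m and velocity of joint shuttle between -0.005 and 0.005 m/s); the robot touches nothing.
It fails at once if the shuttle is dragged (faster than 30 mm/s) with its brake on (pad less than 1 mm down) (value of joint pad below 0.001 m and (velocity of joint shuttle above 0.03 m/s or velocity of joint shuttle below -0.03 m/s)).
It fails at once if a bystander is lifted, carried or knocked more than 20 mm from its place (distance of any of tube_a, tube_b, tube_c, marker, foam_rack, kit_box from where it was at the start of the episode above 0.02 m).
It also fails if it takes over 35 s, if anything falls off the work surface, if the arm or the gripper's body presses on something with over 40 N, if the wrist force passes 120 N, or if a joint passes its speed limit or range.

ROBOT

A 6-joint arm with a two-finger parallel gripper is mounted at the origin on the work surface. World frame = base frame: x ahead of the robot, y to its left, z up, the work surface at z = 0. Lengths are in mm, angles in degrees, forces in N, time in s.
With the tool pointing down it reaches from about 350 to 850 mm from the base axis. Payload 8.1 kg.
Tool frame: the origin (TCP) lies at the very end of the fingers, on their centre line; the grasp point (between the pads) lies 19 mm behind it (tcp_to_grasp is the distance from the TCP to the grasp point, in mm); z points along the fingers, x is the direction in which the jaws open and shut, and the axes are right-handed (so a half turn about z gives the same grasp; the last joint's range is limited). The gripper opens to 85 mm and grips with 20 to 120 N. Pads are 22 mm wide; open, the fingers measure 114 mm over their backs; the gripper's body (76 mm by 85 mm) begins 54 mm behind the grasp point. The pads swing forward as they close: fully open they stand 13 mm farther back than shut.
Start: joints at [-79.148, 7.471, 85.268, -0, 87.261, -4.893], TCP at [162.833, -577.487, 231.292] pointing down, gripper open.
Joint ranges: [-169.43, 169.43], [-51.17, 129.36], [1.28, 143.12], [-76.62, 256.62], [0, 156.53], [-152.29, 152.29]. Speed limits (degrees/s): [136.94, 136.94, 159.86, 180, 180, 180].

INTERFACE

Orientations are given as [roll, pitch, yaw] about the fixed x, y, z axes, in that order (R = Rz(yaw) Ry(pitch) Rx(roll)).
In Python, from bench import * gives the robot as it stands. The module is installed in compiled form; this text tells all that it offers.
- The arm moves only by the tool apply_moves, never from a script. Its argument "targets" is text: rows parted by semicolons, each of 7 numbers parted by spaces: the turn, a rotation vector about the tool's x, y, z in rad, then the shift along the tool's x, y, z in cm, then the finger opening in cm, from 0 to 8.54. A call has exactly 5 rows; each row is the pose to reach, as a shift and turn from the pose commanded when the call began, along the tool's axes at that moment; what a row does not reach only later rows make up. A row lasts 1/10 s, in which the tool goes at most 50 mm and 8.59 degrees, less where a joint would pass 70% of its speed; a pose out of reach is approached as far as the arm can. A call with a gripper value outside its range is refused whole. The fingers move at their own pace and stop on an object; "force" is the grip in N (left out, the last holds). Time passes only in rows, so rows that repeat a pose let the fingers close, or fill a call up. It gives the time, the measured TCP pose, the force and the opening at its end, in the units of the state.
- sense(): the state, without advancing time (a new reading comes with each control period).
- snapshot(name): name is "scene" or "side" or "wrist"; returns the picture (420x560x3 uint8, red, green, blue); there is no depth.
- camera_model(name): a dict with "fx", "fy", "cx", "cy" (pixels), "position" and "attitude" of the camera in the world; the wrist camera has in their place "T_tool_cam" (4x4, takes a point from camera to tool coordinates, whose origin is the TCP and whose axes are the tool frame's). Camera axes: x right, y up, looking along -z (the intrinsics and any distortion apply to the point x, -y, -z); pixel columns grow to the right and rows downward; lengths in mm; the calibration is good to about 2 mm. A picture is of the moment at which its call begins: read the wrist's pose just before it. camera_model takes no time and is no camera call.
- hand_in(): hands the job in, once; it reports no verdict.
Trained networks look in the newest picture that a camera, given by its name, has taken for a name from the list of things; names that differ only in an ending like _2 or _b are one class to them, and where a whole thing is asked for, a point or a joint stands for the part that bears it (a point fixed in the world has none). Each returns a list of dicts, best first, with "confidence" (0 to 1); they miss things now and then, are a little off and sometimes report something else, mostly with a low value. They report only what shows in the picture. A call takes as long as a camera call. They do not tell look-alikes from the thing itself.
- recognise(camera, query): "at" ([row, column] in pixels, amid what is visible of it).
- place_of(camera, query): "at" ([row, column] in pixels: a listed point, or the origin of a listed thing).
The state is a dict: "time": time; "joint_pos": joint angles; "qd": joint speeds; "joint_efforts": joint torques, N m; "tool_pos": TCP position; "tcp_rot": TCP orientation; "ft_force": force on the tool from outside, world axes, zero at the start; "wrist_torque": the same for the moment, N m; "finger_gap": finger opening in mm.
Only numpy, scipy, OpenCV 4.12 (cv2) and the standard library are available. Lean on these libraries where they do the work, as an engineer would, in place of code of your own. Each camera call takes 0.05 s, during which the arm holds its last target. There are 200 camera calls.

## Working session

There is one attempt and no reset: what is moved stays moved. The work goes in short steps, Python scripts to look and compute and a tool call to move; the robot and the scene stay as the last step left them, time stands still between calls to the robot, and variables do not carry over. Pictures are saved under pics/ and viewed, about 8 in all and at most 12, crops included, and the job is handed in when it is done.

Besides the shell and the picture viewer there is one more tool, called after "Call:" by a JSON object that holds its "api" and its "payload", one argument or row to a line. apply_moves: Moves the arm, as the interface text tells. Its arguments: {"type":"object","properties":{"targets":{"type":"string"},"force":{"type":"number"}},"required":["targets"]}

```bash
mkdir -p pics
cat > h.py <<'E'
from bench import *
import numpy as np, cv2
def save(n,im): cv2.imwrite('pics/'+n,im[...,::-1])
E
python3 - <<'E'
from h import *
a=snapshot("scene");b=snapshot("side")
save('s1.png',a);save('d1.png',b)
for c in("scene","side"):
  print(c,camera_model(c))
  for q in("shuttle_mid","pad_top","stop_purple_top","stop_yellow_top","rail"):
    print(q,[(np.round(d["at"]).tolist(),round(d["confidence"],2)) for d in place_of(c,q)])
print(sense())
print(camera_model("wrist"))
E
```

```text
scene {'fx': 404.73019730294845, 'fy': 404.73019730294845, 'cx': 282.3738235623164, 'cy': 204.5428960907082, 'position': array([ 885.35523247, -448.81720937,  891.06186127]), 'attitude': array([33.54800291, -0.59462275, 36.71843276])}
shuttle_mid []
pad_top [([182.0, 297.0], 0.91)]
stop_purple_top [([146.0, 256.0], 0.88), ([135.0, 330.0], 0.78), ([233.0, 178.0], 0.6)]
stop_yellow_top [([217.0, 269.0], 0.76)]
rail [([186.0, 302.0], 0.86), ([141.0, 290.0], 0.72), ([200.0, 236.0], 0.39)]
side {'fx': 419.2024342699473, 'fy': 419.2024342699473, 'cx': 286.31172710799984, 'cy': 201.13530037067125, 'position': array([285.68130241, 941.04093593, 924.12067051]), 'attitude': array([  48.46716943,    0.9839519 , -164.33927501])}
shuttle_mid [([229.0, 283.0], 0.65)]
pad_top [([227.0, 285.0], 0.84)]
stop_purple_top [([271.0, 272.0], 0.59), ([239.0, 335.0], 0.58), ([169.0, 344.0], 0.55)]
stop_yellow_top [([196.0, 296.0], 0.88)]
rail [([246.0, 284.0], 0.96)]
{'time': 0.6, 'joint_pos': array([-7.91472634e+01,  7.47154993e+00,  8.52682624e+01,  5.37606645e-04,
        8.72621998e+01, -4.89241308e+00])
[... 289 characters left out ...]
1.28378049]), 'tcp_rot': array([-1.79999293e+02,  1.95904918e-03, -7.42548761e+01]), 'ft_force': array([-0.14720299, -0.51601643, -0.35485381]), 'wrist_torque': array([ 0.06774487, -0.02984344,  0.0095815 ]), 'finger_gap': 85.54022346763327}
{'fx': 314.0737742406152, 'fy': 314.0737742406152, 'cx': 284.20471509849665, 'cy': 203.99936930993346, 'T_tool_cam': array([[ 9.99998988e-01, -1.40287430e-03,  2.34539218e-04,
         7.44629323e-01],
       [-1.25392839e-03, -9.47356205e-01, -3.20179088e-01,
        -8.18036100e+01],
       [ 6.71363199e-04,  3.20178470e-01, -9.47357006e-01,
        -1.42939787e+02],
       [ 0.00000000e+00,  0.00000000e+00,  0.00000000e+00,
         1.00000000e+00]])}
```

View pics/s1.png

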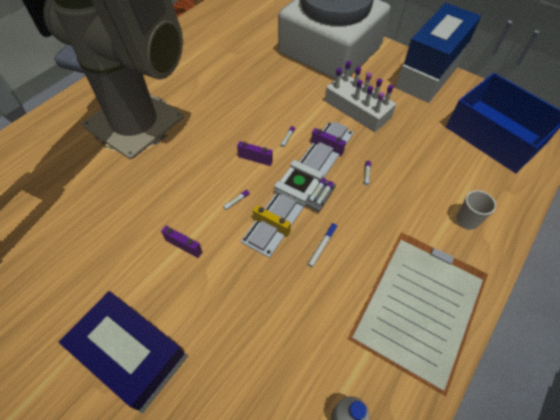

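View pics/d1.png

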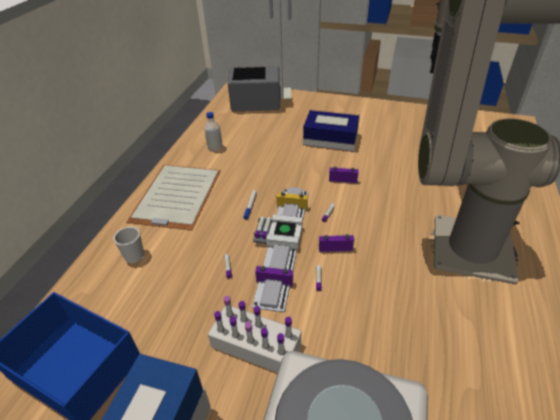

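```bash
cat >> h.py <<'E'
from scipy.spatial.transform import Rotation as R
def ray(c,at):
  m=camera_model(c); r,k=at
  d=np.array([(k-m['cx'])/m['fx'],-(r-m['cy'])/m['fy'],-1])
  return m['position'],R.from_euler('xyz',m['attitude'],degrees=True).as_matrix()@d
def hit(c,at,z):
  p,d=ray(c,at); return p+d*(z-p[2])/d[2]
E
python3 - <<'E'
from h import *
print({k:v for k,v in camera_model("scene").items() if 'dist' in k})
for c,n,at,z in [("scene","pad",(182,297),38),("side","pad",(227,285),38),("side","mid",(229,283),42)]+[("scene","p",a,50) for a in((146,256),(135,330),(233,178))]+[("side","p",a,50) for a in((271,272),(239,335),(169,344))]+[("scene","y",(217,269),50),("side","y",(196,296),50)]:
  print(c,n,at,hit(c,at,z).round(1))
E
```

```text
{}
scene pad (182, 297) [542.4  90.1  38. ]
side pad (227, 285) [542.8  94.7  38. ]
side mid (229, 283) [545.1 108.   42. ]
scene p (146, 256) [385.2 114.8  50. ]
scene p (135, 330) [525.3 273.   50. ]
scene p (233, 178) [ 409.7 -211.1   50. ]
side p (271, 272) [527.9 273.   50. ]
side p (239, 335) [388.5 116.4  50. ]
side p (169, 344) [ 419.9 -215.1   50. ]
scene y (217, 269) [554.7 -45.5  50. ]
side y (196, 296) [543.3 -36.8  50. ]
```

Candidates for the purple stop (scene picture): (146,256) and (233,178) lie loose at world y ≈ 115 and −213. (135,330) sits on the rail at y ≈ 273, farthest to the robot's left (+y), so it is the one meant. I'll confirm this in a crop.

Run:
```python
from h import *
a=cv2.imread('pics/s1.png')[90:260,150:390]
cv2.imwrite('pics/c1.png',cv2.resize(a,None,fx=3.3,fy=3.3,interpolation=cv2.INTER_CUBIC))
```

```text
(no output)
```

View pics/c1.png

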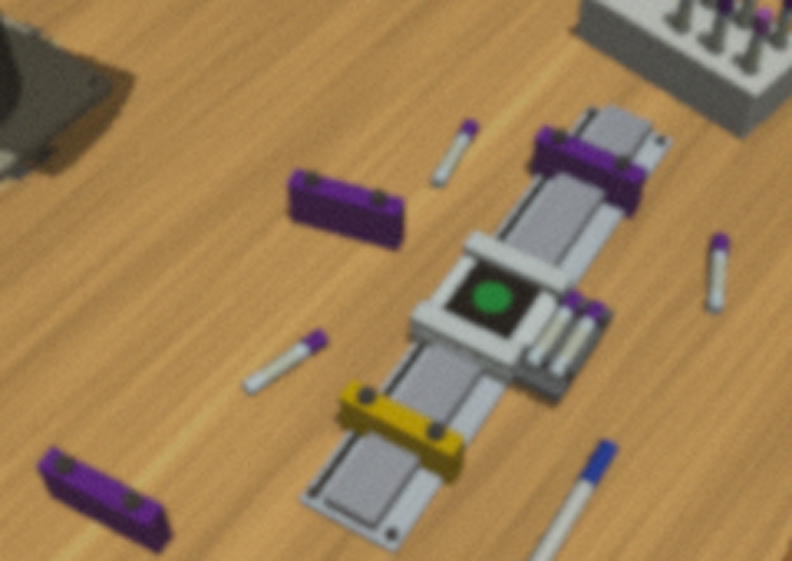

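Call:
{"api": "apply_moves", "payload": {
  "targets": "0 0 0 -3.37 -3.42 0 0; 0 0 0 -6.75 -6.84 0 0; 0 0 0 -10.12 -10.26 0 0; 0 0 0 -13.5 -13.68 0 0; 0 0 0 -16.87 -17.1 0 0"
}}

```text
time: 1.1
tool_pos: [282.2, -367.1, 231.4]
tcp_rot: [-180.0, -0.0, -74.3]
ft_force: [1.9, -0.8, 0.7]
finger_gap: 11.9
```

The crop shows the purple stop standing on the rail (scene 135,330) at the +y end, with the yellow one at the other end. The two other purple blocks lie beside the rail. The green dot is at scene (182,297).

Call:
{"api": "apply_moves", "payload": {
  "targets": "0 0 0.04 -3.37 -3.42 0 0; 0 0 0.08 -6.75 -6.84 0 0; 0 0 0.12 -10.12 -10.26 0 0; 0 0 0.16 -13.5 -13.68 0 0; 0 0 0.205 -16.87 -17.1 0 0"
}}

```text
time: 1.6
tool_pos: [401.1, -158.2, 231.7]
tcp_rot: [-179.9, -0.0, -86.1]
ft_force: [0.7, -0.4, -0.2]
finger_gap: -0.1
```

Run:
```python
from h import *
print(sense()['tool_pos'],sense()['tcp_rot'],sense()['joint_pos'])
```

```text
[ 401.10671734 -158.16082746  231.7070589 ] [-1.79939749e+02 -3.82753628e-02 -8.61091672e+01] [-2.83395469e+01 -1.97751342e+01  1.10534263e+02 -2.44375354e-04
  8.91694909e+01  5.77696035e+01]
```

Call:
{"api": "apply_moves", "payload": {
  "targets": "0 0 0 -4.1 -2.65 0 0; 0 0 0 -8.2 -5.3 0 0; 0 0 0 -12.3 -7.95 0 0; 0 0 0 -16.4 -10.6 0 0; 0 0 0 -20.5 -13.25 0 0"
}}

```text
time: 2.1
tool_pos: [519.1, 55.9, 231.7]
tcp_rot: [-179.9, -0.0, -86.0]
ft_force: [0.6, -0.3, 1.2]
finger_gap: 0.1
```

```bash
cat >> h.py <<'E'
def whit(s,at,z):
  m=camera_model("wrist"); T=np.eye(4); T[:3,:3]=R.from_euler('xyz',s['tcp_rot'],degrees=True).as_matrix(); T[:3,3]=s['tool_pos']
  T=T@m['T_tool_cam']; r,k=at
  d=T[:3,:3]@np.array([(k-m['cx'])/m['fx'],-(r-m['cy'])/m['fy'],-1]); p=T[:3,3]
  return p+d*(z-p[2])/d[2]
E
python3 - <<'E'
from h import *
s=sense(); print(s['tool_pos'],s['tcp_rot'],s['ft_force'],s['finger_gap'])
save('w1.png',snapshot("wrist"))
for q,z in(("pad_top",38),("shuttle_mid",42),("stop_purple_top",50),("stop_yellow_top",50),("rail",0)):
  for d in place_of("wrist",q): print(q,np.round(d["at"],1),round(d["confidence"],2),whit(s,d["at"],z).round(1))
E
```

```text
[519.09870325  55.89923543 231.65140228] [-1.79944137e+02 -1.08993972e-02 -8.59856016e+01] [ 0.60659415 -0.32559331  1.17048574] 0.10184565033498925
pad_top [151.5 246.9] 0.55 [543.9  96.9  38. ]
shuttle_mid [155.8 247.8] 0.75 [540.1  95.4  42. ]
shuttle_mid [240.  150.4] 0.54 [433.8 205.   42. ]
shuttle_mid [ 11.3 356.2] 0.5 [ 6.815e+02 -1.000e-01  4.200e+01]
stop_purple_top [278.7 508.7] 0.86 [ 417.4 -219.    50. ]
stop_purple_top [161.6  82.9] 0.76 [523.2 266.   50. ]
stop_purple_top [286.8 238.7] 0.73 [383.4 100.   50. ]
stop_yellow_top [152.3 378. ] 0.66 [554.8 -39.5  50. ]
rail [150.3 230.4] 0.69 [537.5 120.7   0. ]
```

View pics/w1.png

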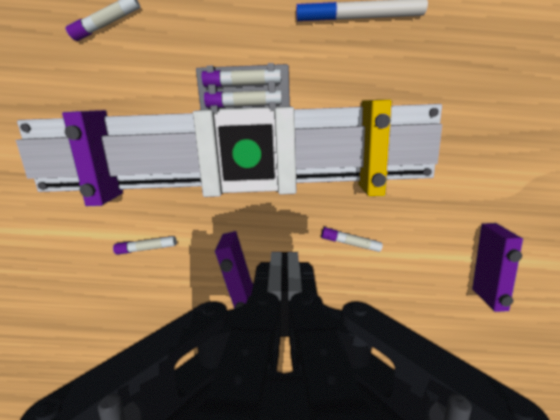

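The picture shows the purple stop at (161,81), the green dot at (153,246) and the yellow stop at (148,378). The fingers are shut, with their tip at (258,285).

Run:
```python
from h import *
s=sense()
a=cv2.imread('pics/w1.png'); h=cv2.cvtColor(a,cv2.COLOR_BGR2HSV)
m=cv2.inRange(h,(45,90,50),(80,255,255)); ys,xs=np.nonzero(m); print(len(ys),ys.mean(),xs.mean())
print('dot',whit(s,(ys.mean(),xs.mean()),38))
g=lambda *at,z:np.mean([whit(s,x,z) for x in at],0)
P=g((132,73),(189,88),z=56);Y=g((121,382),(180,379),z=56);D=whit(s,(ys.mean(),xs.mean()),38)
print('purple',P,'yellow',Y)
u=P-Y;u[2]=0;u/=np.linalg.norm(u); print('yaw',np.degrees(np.arctan2(u[1],u[0])),'travel',(P-D)@u-62,'lat',np.cross(u,D-P)[2])
e=whit(s,(120,22),8)-whit(s,(104,439),8);print(np.degrees(np.arctan2(e[1],e[0])))
e=whit(s,(190,42),8)-whit(s,(176,435),8);print(np.degrees(np.arctan2(e[1],e[0])))
```

```text
751 153.11318242343543 246.288948069241
dot [540.97000557  94.6967971   38.        ]
purple [523.73101867 261.35605946  56.        ] yellow [555.48259345 -42.65516426  56.        ]
yaw 95.96247515315268 travel 105.54839517062595 lat 0.16635387038940763
96.16208817409195
96.16011765489303
```

Call:
{"api": "apply_moves", "payload": {
  "targets": "0 0 -0.01 -1.2 -0.8 3.2 0; 0 0 -0.02 -2.4 -1.6 6.4 0; 0 0 -0.035 -3.72 -2.46 9.6 0; 0 0 -0.035 -3.72 -2.46 12.8 0; 0 0 -0.035 -3.72 -2.46 16 0"
}}

```text
time: 2.9
tool_pos: [540.3, 91.3, 70.6]
tcp_rot: [-179.9, -0.0, -84.1]
ft_force: [-0.0, 0.1, 0.2]
finger_gap: -0.2
```

Call:
{"api": "apply_moves", "payload": {
  "targets": "0 0 0 0 0 0.5 0; 0 0 0 0 0 1 0; 0 0 0 0 0 1.5 0; 0 0 0 0 0 2 0; 0 0 0 0 0 2 0"
}}

```text
time: 3.4
tool_pos: [540.7, 92.5, 51.9]
tcp_rot: [-179.9, -0.0, -84.0]
ft_force: [0.1, -0.4, -0.6]
finger_gap: 0.3
```

Run:
```python
from h import *
s=sense(); print(s['time'],s['tool_pos'],s['tcp_rot'],s['ft_force'],s['finger_gap'])
a=snapshot("wrist");save('w2.png',a)
b=snapshot("side")[200:300,220:360]; save('d2.png',cv2.resize(b,None,fx=4,fy=4,interpolation=cv2.INTER_CUBIC))
for d in place_of("wrist","stop_purple_top"): print(np.round(d["at"],1),round(d["confidence"],2),whit(s,d["at"],50).round(1))
```

```text
3.4 [540.70782346  92.48541994  51.86371405] [-1.79940662e+02 -2.17859080e-03 -8.40115758e+01] [ 0.05363763 -0.44286254 -0.58536762] 0.2786622425706647
```

View pics/w2.png

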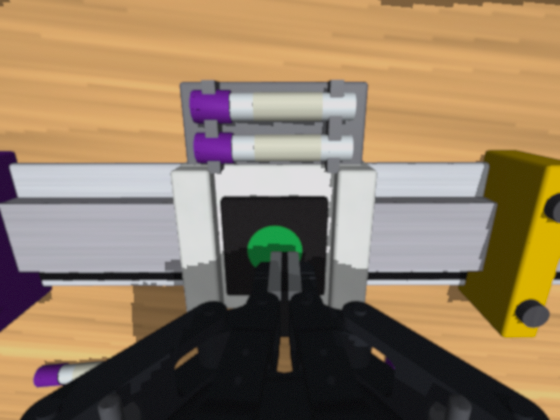

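The finger tip at (255–290, 284) is over the pad, about 4 mm to the yellow side of the dot at (247,275). I'll shift it towards purple while descending.

Call:
{"api": "apply_moves", "payload": {
  "targets": "0 0 0 -0.4 0 0.4 0; 0 0 0 -0.8 -0.1 0.8 0; 0 0 0 -0.8 -0.1 1.1 0; 0 0 0 -0.8 -0.1 1.3 0; 0 0 0 -0.8 -0.1 1.4 0"
}}

```text
time: 4.05
tool_pos: [540.1, 101.0, 37.2]
tcp_rot: [180.0, 0.0, -84.0]
ft_force: [-3.4, 0.5, 5.5]
finger_gap: 0.1
```

Call:
{"api": "apply_moves", "payload": {
  "targets": "0 0 0 0 0 0.1 0; 0 0 0 0 0 0.2 0; 0 0 0 0 0 0.3 0; 0 0 0 0 0 0.35 0; 0 0 0 0 0 0.35 0"
}}

```text
time: 4.55
tool_pos: [540.2, 100.7, 34.5]
tcp_rot: [180.0, 0.0, -84.0]
ft_force: [-6.0, 0.7, 9.1]
finger_gap: 0.4
```

Call:
{"api": "apply_moves", "payload": {
  "targets": "0 0 0 0 0 0.1 0; 0 0 0 0 0 0.2 0; 0 0 0 0 0 0.2 0; 0 0 0 0 0 0.2 0; 0 0 0 0 0 0.2 0"
}}

```text
time: 5.05
tool_pos: [540.2, 100.7, 32.7]
tcp_rot: [180.0, 0.0, -84.0]
ft_force: [-5.7, -0.2, 11.3]
finger_gap: -0.0
```

Run:
```python
from h import *
s=sense(); print(s['time'],s['tool_pos'],s['tcp_rot'],s['ft_force'],s['wrist_torque'],s['finger_gap'])
a=snapshot("wrist");save('w3.png',a)
```

```text
5.05 [540.23747001 100.7486491   32.68702785] [ 1.79964229e+02  9.07325334e-03 -8.39936324e+01] [-5.67008369 -0.19700059 11.34828469] [ 0.00513449  1.17477783 -0.01977445] -0.02641678717135666
```

View pics/w3.png

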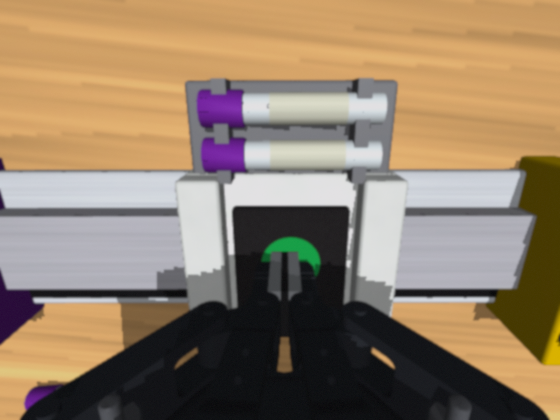

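The pad is down about 5 mm with the finger near the middle of the dot at (255,291), and the shuttle is still in place. Now I push along the rail.

Call:
{"api": "apply_moves", "payload": {
  "targets": "0 0 0 -0.2 0 0 0; 0 0 0 -0.5 0 0 0; 0 0 0 -0.9 0 0 0; 0 0 0 -1.4 0 0 0; 0 0 0 -2.0 0 0 0"
}}

```text
time: 5.6
tool_pos: [538.2, 120.2, 32.7]
tcp_rot: [180.0, -0.0, -84.0]
ft_force: [-6.6, -1.5, 11.2]
finger_gap: -0.1
```

Call:
{"api": "apply_moves", "payload": {
  "targets": "0 0 0 -0.7 0 0 0; 0 0 0 -1.4 0 0 0; 0 0 0 -2.1 0 0 0; 0 0 0 -2.8 0 0 0; 0 0 0 -3.3 0 0 0"
}}

```text
time: 6.1
tool_pos: [534.6, 153.5, 32.6]
tcp_rot: [180.0, -0.0, -84.0]
ft_force: [-7.0, -1.4, 9.9]
finger_gap: 0.1
```

Run:
```python
from h import *
s=sense(); print(s['time'],s['tool_pos'],s['tcp_rot'],s['ft_force'])
save('w4.png',snapshot("wrist"))
```

```text
6.1 [534.60063167 153.51425896  32.63842966] [ 1.79953340e+02 -1.92334918e-02 -8.39851759e+01] [-7.02413949 -1.42396557  9.93535025]
```

View pics/w4.png

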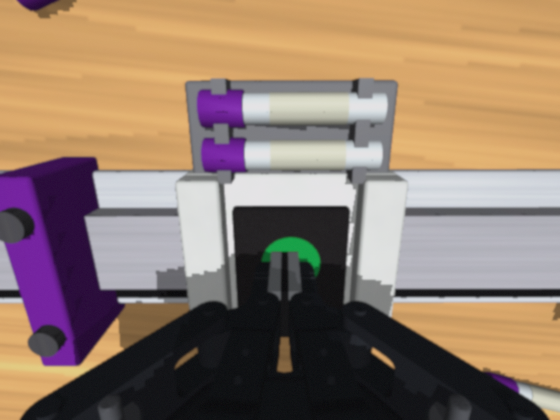

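The shuttle rides rigidly with the finger, and the purple stop at (260,60) is about 55 mm ahead.

Call:
{"api": "apply_moves", "payload": {
  "targets": "0 0 0 -0.8 0 0 0; 0 0 0 -1.7 0 0 0; 0 0 0 -2.6 0 0 0; 0 0 0 -3.4 0 0 0; 0 0 0 -4.0 0 0 0"
}}

```text
time: 6.65
tool_pos: [530.4, 193.4, 32.7]
tcp_rot: [180.0, -0.0, -84.0]
ft_force: [-6.4, -1.8, 10.6]
finger_gap: 0.4
```

Call:
{"api": "apply_moves", "payload": {
  "targets": "0 0 0 -0.3 0 0 0; 0 0 0 -0.6 0 0 0; 0 0 0 -0.9 0 0 0; 0 0 0 -1.1 0 0 0; 0 0 0 -1.3 0 0 0"
}}

```text
time: 7.15
tool_pos: [529.1, 206.1, 32.7]
tcp_rot: [180.0, -0.0, -84.0]
ft_force: [-6.6, -0.8, 11.2]
finger_gap: -0.1
```

Run:
```python
from h import *
s=sense(); print(s['time'],s['tool_pos'],s['tcp_rot'],s['ft_force'])
save('w5.png',snapshot("wrist"))
```

```text
7.15 [529.08719726 206.05892367  32.69392699] [ 1.79956444e+02 -1.40940608e-02 -8.39892416e+01] [-6.58964908 -0.82471083 11.17414207]
```

View pics/w5.png

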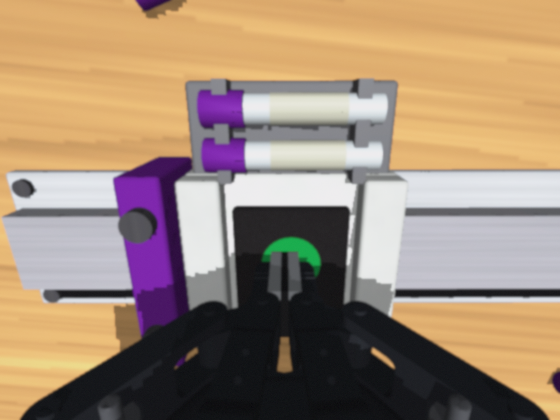

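Almost there: the stop's face is at about column 190 beside the ridge at 180, and there's no contact force yet. I'll creep on until the force rises.

Call:
{"api": "apply_moves", "payload": {
  "targets": "0 0 0 -0.1 0 0 0; 0 0 0 -0.2 0 0 0; 0 0 0 -0.3 0 0 0; 0 0 0 -0.4 0 0 0; 0 0 0 -0.4 0 0 0"
}}

```text
time: 7.7
tool_pos: [528.7, 209.3, 32.6]
tcp_rot: [179.9, -0.1, -84.0]
ft_force: [-5.6, -4.2, 9.4]
finger_gap: 0.3
```

Call:
{"api": "apply_moves", "payload": {
  "targets": "0 0 0 -0.1 0 0 0; 0 0 0 -0.2 0 0 0; 0 0 0 -0.2 0 0 0; 0 0 0 -0.2 0 0 0; 0 0 0 -0.2 0 0 0"
}}

```text
time: 8.2
tool_pos: [529.4, 210.8, 33.0]
tcp_rot: [-180.0, -0.1, -84.0]
ft_force: [-3.3, -7.7, 11.5]
finger_gap: 0.1
```

Run:
```python
from h import *
s=sense(); print(s['time'],s['tool_pos'],s['tcp_rot'],s['ft_force'])
a=snapshot("wrist");save('w6.png',a)
```

```text
8.2 [529.4236995  210.79593139  32.96289427] [-1.79962129e+02 -1.07198289e-01 -8.40135144e+01] [-3.282396   -7.73122155 11.49987834]
```

View pics/w6.png

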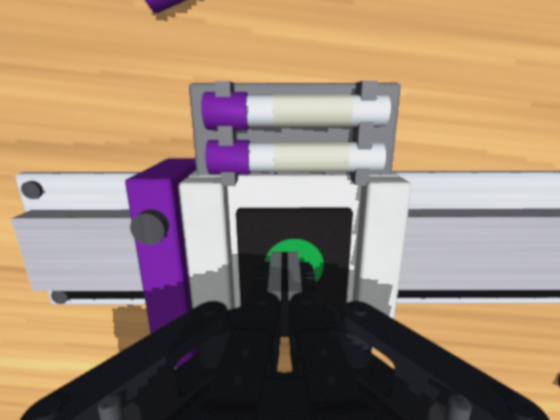

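The shuttle is against the stop: push reaction is 7.7 N and the finger slipped about 1.5 mm on the pad. I release straight up.

Call:
{"api": "apply_moves", "payload": {
  "targets": "0 0 0 0 0 -0.2 0; 0 0 0 0 0 -0.5 0; 0 0 0 0 0 -1 0; 0 0 0 0 0 -2 0; 0 0 0 0 0 -3.5 0"
}}

```text
time: 8.75
tool_pos: [527.9, 211.9, 66.7]
tcp_rot: [179.9, -0.0, -84.0]
ft_force: [0.6, -1.0, 0.8]
finger_gap: -0.2
```

Call:
{"api": "apply_moves", "payload": {
  "targets": "0 0 0 0 0 -3 0; 0 0 0 0 0 -6 0; 0 0 0 0 0 -9 0; 0 0 0 0 0 -12 0; 0 0 0 0 0 -12 0"
}}

```text
time: 9.25
tool_pos: [531.8, 213.2, 193.9]
tcp_rot: [-179.4, 0.1, -84.0]
ft_force: [0.2, -0.3, -0.6]
finger_gap: 0.2
```

Run:
```python
from h import *
s=sense(); print(s['time'],s['tool_pos'],s['tcp_rot'],s['ft_force'])
a=snapshot("wrist")
h=cv2.cvtColor(a,cv2.COLOR_RGB2HSV)
m=cv2.inRange(h,(45,90,50),(80,255,255)); ys,xs=np.nonzero(m); D=whit(s,(ys.mean(),xs.mean()),38);print(D)
for d in place_of("wrist","stop_purple_top"):
  P=whit(s,d["at"],50); print(np.round(d["at"]),d["confidence"],P,np.hypot(*(P-D)[:2]))
save('w7.png',a)
b=snapshot("side")[180:320,190:370]; save('d7.png',cv2.resize(b,None,fx=4,fy=4,interpolation=cv2.INTER_CUBIC))
```

```text
9.25 [531.75795726 213.1640148  193.91159521] [-1.79436088e+02  1.12676633e-01 -8.39807843e+01] [ 0.15759814 -0.32280166 -0.60530077]
[530.61003613 205.27266993  38.        ]
[193. 227.] 0.82 [523.25323444 266.53370206  50.        ] 61.701187901759546
```

View pics/w7.png

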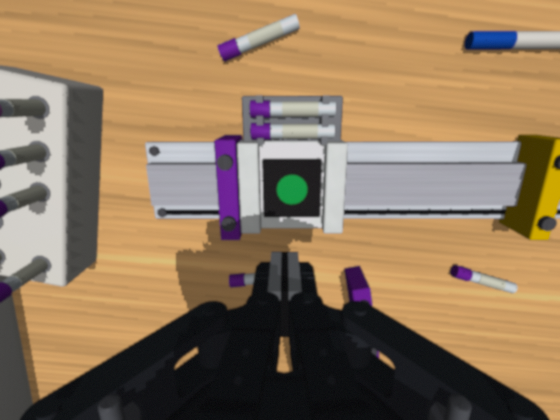

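View pics/d7.png

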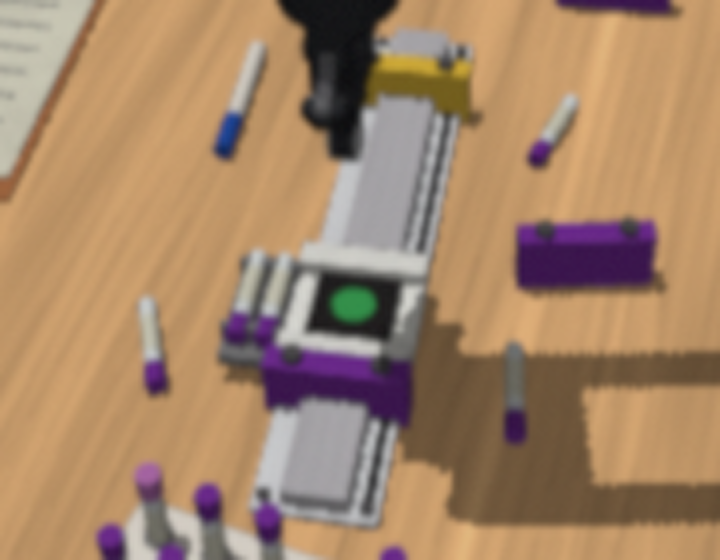

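The shuttle rests against the purple stop at (188,229), with a measured distance of 61.7 mm. The arm is clear and the bystanders are in place.

Run:
```python
from h import *
print(hand_in())
```

```text
the job is handed in; nothing more can be done
None
```

The shuttle is at the purple stop with its brake on, and I handed the job in at about 9.4 s of the 35 s allowed; no verdict was given.

I pressed the pad about 5 mm down (about 11 N) with the shut fingertips. Keeping it pressed, I pushed the shuttle about 110 mm along the rail until the push reaction rose to about 8 N against the stop, then lifted straight off.

**Last checks:**
- **Distance:** the wrist camera puts the pad's dot 61.7 mm from the stop's middle. Full contact is 62 mm, and camera accuracy is about 2 mm.
- **Clearance:** the force on the tool is back to about zero with the arm at 194 mm height.
- **Bystanders:** those in the last pictures look unmoved; the kit box was not in the last views, and I did not measure any of them.
- **Pad:** I did not measure its height after release. I take it to be up because nothing is pressing on it.

**Things that disagreed or surprised:**
- The first distance estimates disagreed, giving a travel of 106 to 121 mm, so I relied on the contact force instead.
- A sideways force of about 6 N across the rail showed up while pressing. It had no visible effect.
- The fingertip slipped about 1.5 mm on the pad once the shuttle was against the stop.

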